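Find the warped cover with a straightedge and send the good one on

TASK

One of the two alike covers on the shuttle fixture is warped, its top face slightly crowned, so find it: set the straightedge down lengthwise along the middle of a cover, let go, and press down first its left end, then its right end (left and right as the robot sees them); on the warped cover it rocks over, on the good one it lies still. Once you have rocked it both ways on the warped cover, leave it lying there as the mark, that tray still at its start, and push the good cover's tray by its upright lug all the way left to its stop, so that the good cover goes on. Do not drop the straightedge and do not shift the other things on the bench.

Things in the scene. Friction and masses are not known exactly. Their poses are not given: they have to be found in the camera images.
- fixture: black steel base plate (250 x 380 x 12 mm) with two lanes along its y. Origin on the table top, mid-way between the two covers as they start; x axis from the near lane to the far lane (away from the robot), y to the robot's left along the lanes, z up. Lane centre lines at x = -75 mm (near) and +75 mm (far). A steel stop block, 36 mm high, stands at the left end of each lane
- cover_place_near (a point): fixed point 50 mm above the table over the middle of the near lane's cover as it starts (axes as the fixture's). Cover: loose aluminium slab, 70 mm (x) by 200 mm (y), in an aluminium tray (86 x 222 mm, rim 30 mm above the table). Good cover: flat top at this height. Warped and good cover swap lanes from start to start; the crown is slight and hard to see from above
- cover_place_far (a point): the same for the far lane's cover. Warped cover: straight ridge across its middle (along x) 53 mm above the table, each half falling at 0.05 rad to its end (48 mm). A straightedge laid along its middle rides on the ridge; a few N on either end tips it 0.05 rad that way (that end 4 mm down, the other 4 mm up), and when let go it may tip back part way, even to level
- tray_near (a joint): travel in m of the near lane's tray to the fixture's +y (left): 0 at the start, 0.090 at its stop; slides with about 2 N of friction, takes its cover along, stays where it is left
- tray_far (a joint): the same for the far lane's tray
- lug_near (a point): centre of the right-hand face (facing fixture -y) of the near tray's steel lug, 57 mm above the table: an upright plate 50 mm wide (fixture x), 10 mm thick, at the tray's right-hand end, top 75 mm above the table, its right-hand face free down to the base plate (12 mm above the table). Moves with the tray
- lug_far (a point): the same on the far tray
- edge_grip (a point): the straightedge, a plain steel bar 160 x 24 x 20 mm with a black grip block (50 long, 24 wide, 28 mm high) standing on its middle, 48 mm high over all, 0.3 to 0.6 kg. This point is on its centre, 30 mm above its underside, the height to grip across the 24 mm width. x axis along the bar, z up
- edge_mid (a point): middle of the straightedge's underside, same axes
- edge_end_a (a point): middle of the upper edge of the bar's +x end (20 mm above the underside, 80 mm from the middle); the bar's bare top beside it, from 25 to 80 mm from the middle, is where to press
- edge_end_b (a point): the same at the bar's -x end
- setup_block: bystander: black steel block 75 x 100 x 40 mm with a copper electrode on top, origin under its centre
- ring_gauge: bystander: steel ring, 64 mm across, 22 mm high, lying flat, origin under its centre
- vee_block: bystander: steel vee block 60 x 50 x 40 mm, origin under its centre
- driver: bystander: screwdriver 170 mm long lying on the bench
- plug_gauge: bystander: upright steel cylinder, 32 mm across, 55 mm high, origin under its centre
Not all that is in view belongs to the job. What is shaped like the part that bears edge_grip but orange or red is not meant.

How it is judged:
By the outcome, as a careful person would: the job done as asked, in the order asked, and still so for the second after the job is handed in, with the robot touching nothing.
It also fails if it takes over 70 s, if anything falls off the work surface, if the arm or the gripper's body presses on something with over 40 N, if the wrist force passes 120 N, or if a joint passes its speed limit or range.

ROBOT

A 7-joint arm with a two-finger parallel gripper is mounted at the origin on the work surface. World frame = base frame: x ahead of the robot, y to its left, z up, the work surface at z = 0. Lengths are in m, angles in rad, forces in N, time in s.
With the tool pointing down it reaches from about 0.4 to 0.85 m from the base axis. Payload 10.4 kg.
Tool frame: the origin (TCP) lies midway between the tips of the shut fingers; the grasp point (between the pads) lies 19 mm behind it (manip.pinch_z is the distance from the TCP to the grasp point, in m); y points along the fingers, x is the direction in which the jaws open and shut, and the axes are right-handed (so a half turn about y gives the same grasp; the last joint's range is limited). The gripper opens to 85 mm and grips with 20 to 120 N. Pads are 22 mm wide; open, the fingers measure 114 mm over their backs; the gripper's body (76 mm by 85 mm) begins 54 mm behind the grasp point. The pads swing forward as they close: fully open they stand 13 mm farther back than shut.
Start: joints at [-1.268, 0.332, -0.065, 1.46, 0.022, 1.35, -0.088], TCP at [0.2, 0.592, 0.231] pointing down, gripper open.
Joint ranges: [-2.6, 2.6], [-0.5, 2.12], [-1.47, 1.34], [0.16, 2.42], [-1.27, 4.41], [0.06, 2.06], [-2.6, 2.6]. Speed limits (rad/s): [2.22, 2.22, 2.79, 2.79, 3.14, 3.14, 3.14].

INTERFACE

Orientations are given as a unit quaternion [x, y, z, w].
In Python, from workcell import manip gives the robot as it stands.
- The arm moves only by the shell command python3 -m pendant 'ROWS' [OPENING] [FORCE]. ROWS is a JSON object of lists of equal length, an entry for each row: "offset": the shift along the tool's x, y, z scaled (see below), a list of three; "turn": the turn, a rotation vector about the tool's x, y, z scaled (see below), a list of three. A call has 1 to 12 rows; each row is the pose to reach, as a shift and turn from the pose measured when the call began, along the tool's axes at that moment; what a row does not reach only later rows make up. The controller multiplies each number of a shift by 200 mm and each number of a turn by 45 degrees. A row lasts 1/8 s, in which the tool goes at most 62.5 mm and 10.7 degrees, less where a joint would pass 70% of its speed; a pose out of reach is approached as far as the arm can. A call with a number of a shift or a turn outside -1 to 1 is refused whole. A call with a gripper value outside its range is refused whole. OPENING is the opening in per cent of the stroke, from 0 (shut) to 100 (fully open), set as the call begins (- or left out, the last holds). The fingers move at their own pace and stop on an object; FORCE is the grip in N (left out, the last holds). Time passes only in rows, so rows that repeat a pose let the fingers close. It gives the time, the measured TCP pose, the force and the opening at its end, in the units of the state.
- manip.get_obs(): the state, without advancing time (a new reading comes with each control period).
- manip.camera(name): name is "side" or "top"; returns (picture, depth): 420x560x3 uint8, red, green, blue; 420x560 float32, m along the optical axis (not along the pixel's ray), 0 where there is no reading.
- manip.camera_model(name): a dict with "intrinsics" (3x3 intrinsics, pixels), "R" (3x3) and "t" (3): a world point X has camera coordinates R X + t. Camera axes: x right, y down, z forward; pixel columns grow to the right and rows downward; lengths in m; the calibration is good to about 2 mm. A picture is of the moment at which its call begins. camera_model takes no time and is no camera call.
- manip.hand_in(): hands the job in, once; it reports no verdict.
The state is a dict: "clock": time; "joint_pos": joint angles; "joint_velocities": joint speeds; "tau": joint torques, N m; "position": TCP position; "ee_rot": TCP orientation; "ft_force": force on the tool from outside, world axes, zero at the start; "torque": the same for the moment, N m; "grip_width": opening from 0.0 (shut) to 1.0 (fully open).
Only numpy, scipy, OpenCV 4.12 (cv2) and the standard library are available. Lean on these libraries where they do the work, as an engineer would, in place of code of your own. Each camera call takes 0.05 s, during which the arm holds its last target. There are 200 camera calls.

## Working session

There is one attempt and no reset: what is moved stays moved. The work goes in short steps, Python scripts to look and compute and a shell command to move; the robot and the scene stay as the last step left them, time stands still between calls to the robot, and variables do not carry over. Pictures are saved under pics/ and viewed, about 8 in all and at most 12, crops included, and the job is handed in when it is done.

```bash
ls; mkdir -p pics
cat > h.py <<'E'
import numpy as np, cv2
from workcell import manip
from scipy.spatial.transform import Rotation as R
def cam(n):
    p,d=manip.camera(n); m=manip.camera_model(n); K,Rm,t=[np.array(m[k],float) for k in("intrinsics","R","t")]
    v,u=np.mgrid[:420,:560]
    c=np.stack([(u-K[0,2])/K[0,0]*d,(v-K[1,2])/K[1,1]*d,d],-1)
    W=(c-t)@Rm
    W[d==0]=np.nan
    return p,d,W
def save(n,p): cv2.imwrite('pics/'+n+'.png',cv2.cvtColor(p,cv2.COLOR_RGB2BGR))
E
python3 - <<'E'
from h import *
for n in("top","side"):
    p,d,W=cam(n); save(n+'0',p); np.savez('/tmp/'+n,p=p,W=W)
    m=manip.camera_model(n); print(-m['R'].T@m['t'] if hasattr(m['R'],'T') else m)
    print(np.nanmin(W.reshape(-1,3),0),np.nanmax(W.reshape(-1,3),0))
print(manip.get_obs(),manip.pinch_z)
E
```

```text
pics
[0.4297866  0.01177138 1.15309559]
[-0.37266986 -1.43585895 -0.77358857] [1.65179585 1.48515435 0.64151323]
[0.47258723 0.75179793 0.99094687]
[-0.80492449 -2.04251071 -0.77192661] [1.66401782 0.62926922 0.67637184]
{'clock': 0.1, 'joint_pos': array([-1.26759398,  0.33281111, -0.06468371,  1.46085076,  0.02160125,
        1.34991519, -0.08852906]), 'joint_velocities': array([-0.00198003, -0.00138744, -0.00160529, -0.00166378, -0.00163724,
        0.00121969,  0.00029403]), 'tau': array([ 1.63981131e-03, -6.26745057e+01,  4.92694729e-02, -3.92426562e+01,
        1.62481796e-02,  7.11640823e-03,  3.15968077e-05]), 'position': array([0.19994772, 0.5917965 , 0.23059707]), 'ee_rot': array([ 0.57476047,  0.41192599, -0.41263868, -0.57419221]), 'ft_force': array([-0.68246054,  0.67761199,  0.18653545]), 'torque': array([ 0.01818714,  0.01252591, -0.02204365]), 'grip_width': 1.0005008942264486} 0.0187
```

View pics/top0.png

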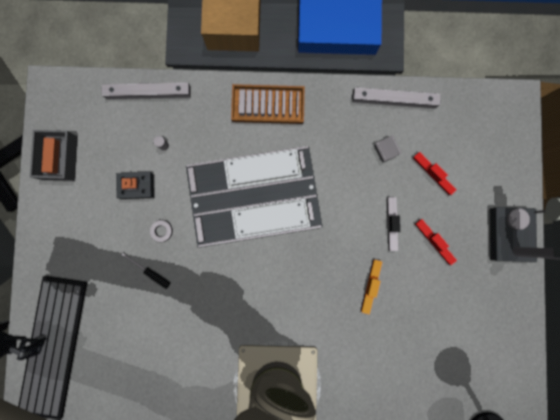

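View pics/side0.png

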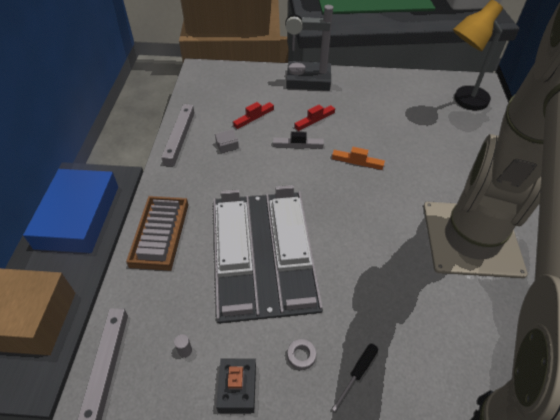

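In the top view, the bars that could be the straightedge are the grey one with a black grip at (393,222), red ones at (434,172) and (436,241), and an orange one at (372,286). By the description it is the grey one. Next I measure its pose and the fixture, and check both in a crop.

Run:
```python
from h import *
z=np.load('/tmp/top.npz'); p,W=z['p'],z['W']
v,u=np.mgrid[:420,:560]
def rect(mask):
    P=W[mask][:,:2].astype(np.float32)*1000
    return cv2.minAreaRect(P), len(P)
Z=W[...,2]
print('table z', np.nanmedian(Z[300:340,100:130]), np.nanmedian(Z[110:140,320:350]))
b=(u>384)&(u<402)&(v>190)&(v<256)
m=b&(Z>0.012); print('edge',rect(m),np.percentile(Z[m],[50,95]))
m=b&(Z>0.035); print('grip',rect(m),W[m].mean(0))
f=(u>180)&(u<328)&(v>140)&(v<250)
m=f&(Z>0.006)&(Z<0.022);print('base',rect(m))
m=f&(Z>0.006);print('fix',rect(m))
br=p.min(-1)>150
for n,c in(('far',v< 190),('near',v>195)):
    m=f&c&br&(Z>0.04)&(Z<.056)
    r=rect(m);print(n,r)
    Q=W[m]; 
    m2=f&c&(Z>0.062);print(' lug',rect(m2), W[m2].mean(0))
s=np.load('/tmp/side.npz')
c=cv2.resize(p[130:265,180:450],None,fx=2.9,fy=2.9,interpolation=cv2.INTER_CUBIC); save('crop',c)
```

```text
table z 0.00014012508638724537 -0.0006067906352293976
edge (((482.29302978515625, -330.7139892578125), (155.8094482421875, 26.640647888183594), 2.3011221885681152), 526) [0.02080217 0.0494079 ]
grip (((482.358642578125, -330.5185546875), (50.619789123535156, 25.935033798217773), 4.211947917938232), 167) [ 0.4817934  -0.3294946   0.04671939]
base (((565.5889282226562, 87.13507843017578), (293.45538330078125, 395.6607360839844), 7.140597820281982), 5581)
fix (((565.5889282226562, 87.13507843017578), (293.45538330078125, 395.6607360839844), 7.140597820281982), 10384)
far (((627.1260375976562, 117.83595275878906), (70.4769058227539, 311.9644470214844), 10.330084800720215), 1587)
 lug (((658.0526733398438, -51.5670051574707), (50.24351501464844, 10.288423538208008), 10.962742805480957), 69) [ 0.65723813 -0.05125689  0.07361977]
near (((479.6819763183594, 89.05363464355469), (70.27009582519531, 309.29949951171875), 10.54081916809082), 1621)
 lug (((510.4249267578125, -78.7479248046875), (49.212833404541016, 10.204275131225586), 10.839211463928223), 69) [ 0.51031356 -0.07805704  0.07392676]
```

View pics/crop.png

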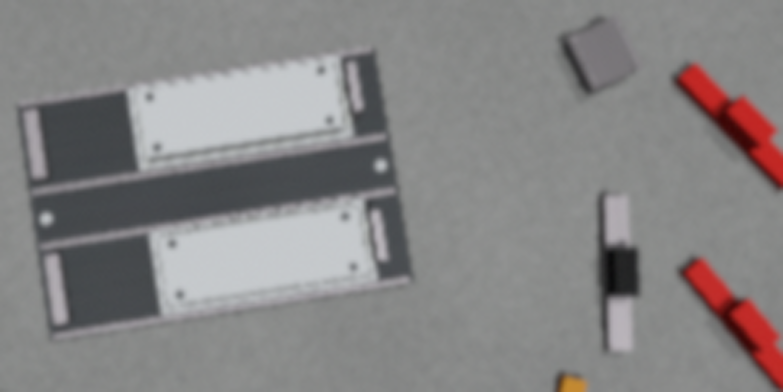

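Run:
```python
from h import *
a=np.radians(10.5); ex=np.array([np.cos(a),np.sin(a)]); ey=np.array([-np.sin(a),np.cos(a)])
lm=np.array([(.65805+.51042)/2,(-.05157-.07875)/2])
for n in('top','side'):
    z=np.load(f'/tmp/{n}.npz'); p,W=z['p'],z['W']; Z=W[...,2]
    F=(W[...,:2]-lm); fx=F@ex; fy=F@ey
    for nm,c in(('near',-.075),('far',.075)):
        m=(abs(fx-c)<.06)&(fy>.02)&(fy<.30)&(Z>.038)&(Z<.06)&(p.min(-1)>130)
        k,l,s,ce=cv2.connectedComponentsWithStats(m.astype(np.uint8)); i=1+s[1:,4].argmax(); m=l==i
        r=cv2.minAreaRect(np.stack([fx[m],fy[m]],-1).astype(np.float32)*1000)
        cy=r[0][1]/1000; q=m&(abs(fy-cy)<.09)&(abs(fx-r[0][0]/1000)<.03)
        y=fy[q]-cy
        A=np.stack([np.ones(q.sum()),fx[q]-c,y,abs(y)],-1); s,res,_,_=np.linalg.lstsq(A,Z[q],rcond=None)
        print(n,nm,r,'world',lm+ex*r[0][0]/1000+ey*cy,q.sum(),'coef',s.round(4),'resid',np.std(Z[q]-A@s).round(5))
    b=(W[...,0]>.38)&(W[...,0]<.58)&(abs(W[...,1]+.33)<.035)&(Z>.012)
    print('edge',cv2.minAreaRect(W[b][:,:2].astype(np.float32)*1000), W[b&(Z>.035)].mean(0))
    b&=(Z>.012)&(Z<.026); v=W[b][:,:2]; print(v.mean(0)); w,V=np.linalg.eigh(np.cov(v.T)); print('axis',V[:,1])
    # lug right face in fixture y
    for c in(-.075,.075):
        q=(abs(fx-c)<.04)&(abs(fy)<.03)&(Z>.068); print('lug fy',fy[q].min(),fy[q].max(),fx[q].mean())
```

```text
top near ((-74.66294860839844, 118.01295471191406), (70.27169036865234, 195.79930114746094), 0.03861355781555176) world [0.48931614 0.03727058] 1264 coef [ 0.0526  0.0002 -0.0017 -0.047 ] resid 0.00203
top far ((75.14118957519531, 117.87330627441406), (195.60731506347656, 70.91524505615234), 89.83009338378906) world [0.63663724 0.0644329 ] 1247 coef [0.0496 0.0007 0.001  0.0033] resid 0.00213
edge ((482.29302978515625, -330.7139892578125), (155.8094482421875, 26.640647888183594), 2.3011221885681152) [ 0.4817934  -0.3294946   0.04671939]
[ 0.48261029 -0.32917761]
axis [-0.99932101 -0.03684447]
lug fy -0.004928043312581045 0.005186461384522628 -0.07453331309016938
lug fy -0.005174883037978227 0.004912798394556991 0.0744846939119625
side near ((-73.56001281738281, 116.17579650878906), (69.7869644165039, 192.10975646972656), 0.15080922842025757) world [0.4907354  0.03566517] 1258 coef [ 0.0538 -0.0051 -0.0047 -0.0488] resid 0.00186
side far ((76.59191131591797, 116.37529754638672), (69.90535736083984, 192.3994598388672), 0.13830673694610596) world [0.63833666 0.06322435] 1290 coef [ 0.0507  0.0004 -0.0002  0.0006] resid 0.00182
edge ((485.3861999511719, -335.0908203125), (159.76600646972656, 35.16756820678711), 0.46477875113487244) [ 0.48458833 -0.33187511  0.04681786]
[ 0.48555642 -0.33146604]
axis [-0.99924381 -0.03888201]
lug fy -0.013321273891654231 0.0025928332570333916 -0.07326835275600622
lug fy -0.013004420959327129 0.002236515712764326 0.07645322088964722
```

Near cover is the warped one by depth (slope −0.047 against ~0); the crop confirms the grey bar with a black grip at crop (620,270). Rocking will confirm the choice of cover. Next is a helper to turn world targets into move numbers.

```bash
cat >> h.py <<'E'
# print offset/turn numbers for world waypoints (x,y,z,yaw of jaw axis deg), tool y straight down
def plan(*wps):
    o=manip.get_obs(); R0=R.from_quat(o['ee_rot']); print('now',o['position'].round(4),'yaw',np.degrees(np.arctan2(*R0.as_matrix()[1::-1,0])).round(2),'F',o['ft_force'].round(1),'g',round(o['grip_width'],3),'t',o['clock'],'q',np.round(o['joint_pos'],2))
    for x,y,z,yaw in wps:
        c,s=np.cos(np.radians(yaw)),np.sin(np.radians(yaw))
        X=np.array([c,s,0]);Y=np.array([0,0,-1.]); T=R.from_matrix(np.stack([X,Y,np.cross(X,Y)],1))
        print((R0.inv().apply(np.array([x,y,z])-o['position'])/.2).round(3).tolist(), ((R0.inv()*T).as_rotvec()/np.radians(45)).round(3).tolist())
E
python3 -c "
from h import *
plan((.36,.48,.23,50),(.48,.35,.23,30))"
```

```text
now [0.1999 0.5918 0.2306] yaw 71.33 F [-0.7  0.7  0.2] g 1.001 t 0.1 q [-1.27  0.33 -0.06  1.46  0.02  1.35 -0.09]
[-0.273, 0.003, -0.937] [0.0, 0.474, -0.002]
[-0.697, 0.004, -1.714] [0.001, 0.918, -0.002]
```

```bash
python3 -m pendant '{"offset":[[-0.27,0,-0.94],[-0.27,0,-0.94],[-0.27,0,-0.94],[-0.27,0,-0.94],[-0.27,0,-0.94]],"turn":[[0,0.47,0],[0,0.47,0],[0,0.47,0],[0,0.47,0],[0,0.47,0]]}' 60 && python3 -c "
from h import *
plan((.47,.32,.23,10),(.5,.3,.23,10))"
```

```text
clock: 0.72
position: [0.3608, 0.4802, 0.2304]
ee_rot: [0.641, 0.299, -0.3, -0.64]
ft_force: [-1.1, 0.6, 0.6]
grip_width: 0.602
now [0.3608 0.4802 0.2304] yaw 50.13 F [-1.1  0.6  0.6] g 0.602 t 0.725 q [-1.07  0.28  0.08  1.53 -0.02  1.33 -0.11]
[-0.265, 0.003, -0.933] [0.001, 0.892, -0.002]
[-0.246, 0.003, -1.112] [0.001, 0.892, -0.002]
```

```bash
python3 -m pendant '{"offset":[[-0.265,0,-0.93],[-0.265,0,-0.93],[-0.265,0,-0.93],[-0.265,0,-0.93],[-0.265,0,-0.93]],"turn":[[0,0.89,0],[0,0.89,0],[0,0.89,0],[0,0.89,0],[0,0.89,0]]}' && python3 -c "
from h import *
plan((.53,.14,.23,-30))"
```

```text
clock: 1.35
position: [0.4687, 0.3215, 0.2304]
ee_rot: [0.705, 0.062, -0.063, -0.704]
ft_force: [-0.8, 0.4, 0.6]
grip_width: 0.601
now [0.4687 0.3215 0.2304] yaw 10.21 F [-0.8  0.4  0.6] g 0.601 t 1.35 q [-0.91  0.21  0.27  1.63 -0.06  1.31 -0.46]
[0.14, 0.003, -0.947] [0.002, 0.894, -0.001]
```

```bash
python3 -m pendant '{"offset":[[0.14,0,-0.95],[0.14,0,-0.95],[0.14,0,-0.95],[0.14,0,-0.95],[0.14,0,-0.95]],"turn":[[0,0.89,0],[0,0.89,0],[0,0.89,0],[0,0.89,0],[0,0.89,0]]}' && python3 -c "
from h import *
plan((.53,-.05,.23,-65))"
```

```text
clock: 1.98
position: [0.5294, 0.1415, 0.2304]
ee_rot: [0.684, -0.18, 0.179, -0.683]
ft_force: [-0.7, 0.2, -0.8]
grip_width: 0.603
now [0.5294 0.1415 0.2304] yaw -29.47 F [-0.7  0.2 -0.8] g 0.603 t 1.975 q [-0.75  0.16  0.46  1.69 -0.07  1.31 -0.79]
[0.474, 0.003, -0.832] [0.002, 0.79, -0.001]
```

```bash
python3 -m pendant '{"offset":[[0.47,0,-0.83],[0.47,0,-0.83],[0.47,0,-0.83],[0.47,0,-0.83],[0.47,0,-0.83]],"turn":[[0,0.79,0],[0,0.79,0],[0,0.79,0],[0,0.79,0],[0,0.79,0]]}' && python3 -c "
from h import *
plan((.51,-.21,.23,-87.8))"
```

```text
clock: 2.6
position: [0.5299, -0.047, 0.2304]
ee_rot: [0.598, -0.378, 0.377, -0.597]
ft_force: [-0.1, 0.7, -0.4]
grip_width: 0.599
now [ 0.5299 -0.047   0.2304] yaw -64.57 F [-0.1  0.7 -0.4] g 0.599 t 2.6 q [-0.58  0.13  0.64  1.74 -0.08  1.3  -1.05]
[0.693, 0.002, -0.44] [0.003, 0.516, -0.0]
```

```bash
python3 -m pendant '{"offset":[[0.69,0,-0.44],[0.69,0,-0.44],[0.69,0,-0.44],[0.69,0,-0.44]],"turn":[[0,0.516,0],[0,0.516,0],[0,0.516,0],[0,0.516,0]]}' && python3 -c "
from h import *
plan((.4835,-.3305,.12,-87.8))"
```

```text
clock: 3.1
position: [0.5096, -0.2101, 0.2303]
ee_rot: [0.511, -0.49, 0.489, -0.509]
ft_force: [0.6, -0.2, -0.8]
grip_width: 0.6
now [ 0.5096 -0.2101  0.2303] yaw -87.6 F [ 0.6 -0.2 -0.8] g 0.6 t 3.1 q [-0.38  0.2   0.8   1.69 -0.15  1.31 -1.09]
[0.595, 0.553, -0.154] [0.003, 0.004, 0.001]
```

```bash
python3 -m pendant '{"offset":[[0.3,0.1,-0.077],[0.595,0.4,-0.154],[0.595,0.553,-0.154],[0.595,0.553,-0.154],[0.595,0.553,-0.154]],"turn":[[0.003,0.004,0],[0.003,0.004,0],[0.003,0.004,0],[0.003,0.004,0],[0.003,0.004,0]]}'
python3 - <<'E'
from h import *
plan((.4835,-.3305,.012,-87.8))
p,d,W=cam('side'); save('s1',cv2.resize(p[60:260,180:440],None,fx=3,fy=3))
p,d,W=cam('top'); np.savez('/tmp/top1',p=p,W=W)
E
```

```text
clock: 3.72
position: [0.4856, -0.3284, 0.1209]
ee_rot: [-0.511, 0.489, -0.489, 0.511]
ft_force: [-0.4, -0.2, 0.1]
grip_width: 0.603
now [ 0.4856 -0.3284  0.1209] yaw -87.49 F [-0.4 -0.2  0.1] g 0.603 t 3.725 q [-0.12  0.42  0.8   1.74 -0.33  1.12 -0.75]
[0.01, 0.545, -0.011] [-0.001, 0.007, 0.001]
```

View pics/s1.png

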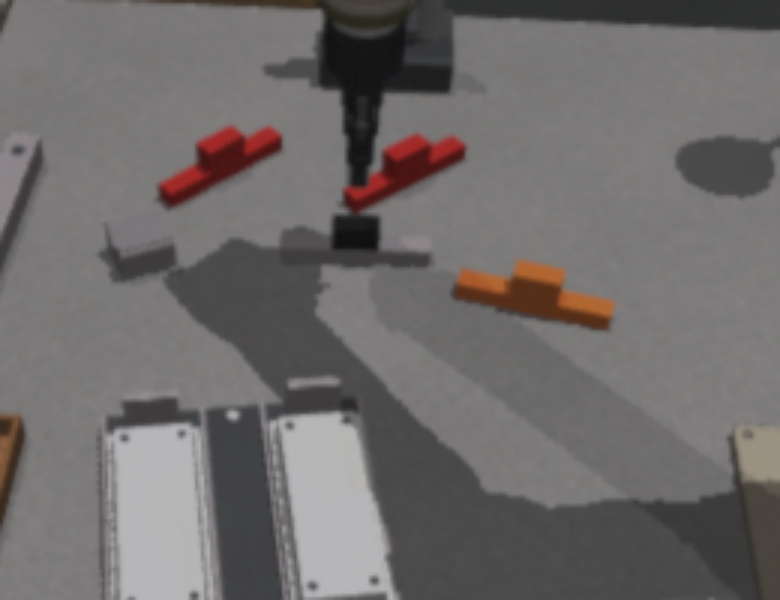

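The gripper stands over the black grip (crop 358,230), jaws across the bar; I descend and grip.

```bash
python3 -m pendant '{"offset":[[0.01,0.2,-0.011],[0.01,0.4,-0.011],[0.01,0.54,-0.011],[0.01,0.54,-0.011],[0.01,0.54,-0.011]],"turn":[[0,0.007,0],[0,0.007,0],[0,0.007,0],[0,0.007,0],[0,0.007,0]]}' && python3 -m pendant '{"offset":[[0,0,0],[0,0,0],[0,0,0],[0,0,0],[0,0,0],[0,0,0]],"turn":[[0,0,0],[0,0,0],[0,0,0],[0,0,0],[0,0,0],[0,0,0]]}' 0 60 && python3 -c "
from h import *
plan((.4835,-.3305,.15,-87.8))"
```

```text
clock: 4.45
position: [0.4853, -0.3313, 0.0156]
ee_rot: [-0.509, 0.488, -0.492, 0.51]
ft_force: [0.5, -0.8, 0.2]
grip_width: 0.598
clock: 5.2
position: [0.4867, -0.3321, 0.0176]
ee_rot: [-0.508, 0.487, -0.493, 0.511]
ft_force: [1.2, 0.6, 9.3]
grip_width: 0.268
now [ 0.4867 -0.3321  0.0176] yaw -87.78 F [1.2 0.6 9.3] g 0.268 t 5.2 q [-0.05  0.56  0.72  1.81 -0.45  0.94 -0.67]
[-0.006, -0.662, -0.01] [-0.01, 0.0, 0.004]
```

```bash
python3 -m pendant '{"offset":[[0,-0.15,0],[0,-0.4,0],[0,-0.66,0],[0,-0.66,0],[0,-0.66,0]],"turn":[[-0.01,0,0],[-0.01,0,0],[-0.01,0,0],[-0.01,0,0],[-0.01,0,0]]}' && python3 -c "
from h import *
plan((.51,-.16,.17,-50))"
```

```text
clock: 5.82
position: [0.4851, -0.3309, 0.1486]
ee_rot: [0.51, -0.49, 0.491, -0.509]
ft_force: [0.7, 0.6, -7.1]
grip_width: 0.272
now [ 0.4851 -0.3309  0.1486] yaw -87.77 F [ 0.7  0.6 -7.1] g 0.272 t 5.825 q [-0.14  0.39  0.82  1.71 -0.31  1.18 -0.77]
[-0.849, -0.109, 0.158] [0.002, -0.839, 0.002]
```

```bash
python3 -m pendant '{"offset":[[-0.14,-0.02,0.03],[-0.28,-0.04,0.05],[-0.42,-0.055,0.08],[-0.57,-0.07,0.1],[-0.7,-0.09,0.13],[-0.85,-0.11,0.16],[-0.85,-0.11,0.16]],"turn":[[0,-0.14,0],[0,-0.28,0],[0,-0.42,0],[0,-0.56,0],[0,-0.7,0],[0,-0.84,0],[0,-0.84,0]]}' && python3 -c "
from h import *
plan((.5,-.03,.18,-15))"
```

```text
clock: 6.7
position: [0.5108, -0.1561, 0.1693]
ee_rot: [0.643, -0.297, 0.296, -0.641]
ft_force: [-0.7, 0.6, -5.8]
grip_width: 0.272
now [ 0.5108 -0.1561  0.1693] yaw -49.56 F [-0.7  0.6 -5.8] g 0.272 t 6.7 q [-0.38  0.2   0.67  1.81 -0.13  1.18 -0.54]
[-0.515, -0.054, 0.368] [0.002, -0.768, -0.002]
```

```bash
python3 -m pendant '{"offset":[[-0.1,-0.01,0.06],[-0.2,-0.02,0.12],[-0.3,-0.03,0.18],[-0.4,-0.04,0.25],[-0.51,-0.05,0.37],[-0.51,-0.05,0.37]],"turn":[[0,-0.13,0],[0,-0.27,0],[0,-0.42,0],[0,-0.58,0],[0,-0.77,0],[0,-0.77,0]]}' && python3 -c "
from h import *
plan((.4895,.0368,.14,10.5))"
```

```text
clock: 7.45
position: [0.5008, -0.0277, 0.1785]
ee_rot: [0.702, -0.091, 0.089, -0.701]
ft_force: [-0.8, -0.4, -6.1]
grip_width: 0.271
now [ 0.5008 -0.0277  0.1785] yaw -14.58 F [-0.8 -0.4 -6.1] g 0.271 t 7.45 q [-0.52  0.1   0.52  1.87 -0.05  1.19 -0.24]
[-0.135, 0.193, 0.298] [0.001, -0.557, -0.004]
```

```bash
python3 -m pendant '{"offset":[[-0.03,0.03,0.06],[-0.06,0.08,0.13],[-0.1,0.14,0.2],[-0.135,0.193,0.298],[-0.135,0.193,0.298],[-0.135,0.193,0.298]],"turn":[[0,-0.14,0],[0,-0.28,0],[0,-0.42,0],[0,-0.557,0],[0,-0.557,0],[0,-0.557,0]]}'
python3 - <<'E'
from h import *
plan((.4895,.0368,.08,10.5))
a=np.radians(10.5); ex=np.array([np.cos(a),np.sin(a)]); ey=np.array([-np.sin(a),np.cos(a)])
C0=np.array([.4895,.0368])
for n in('side','top'):
    p,d,W=cam(n); F=W[...,:2]-C0; fx=F@ex; fy=F@ey; Z=W[...,2]
    if n=='side': save('s2',cv2.resize(p[120:300,180:380],None,fx=3,fy=3))
    m=(abs(fx)<.03)&(abs(fy)<.1)&(abs(fy)>.03)&(Z>.115)&(Z<.16)&(p.min(-1)>60)
    for s in(-1,1):
        q=m&(fy*s>.03); print(n,s,q.sum(),'fx',fx[q].mean(),'z',np.median(Z[q]),'fy ext',np.percentile(abs(fy[q]),[1,99]))
E
```

```text
clock: 8.2
position: [0.4895, 0.0357, 0.1397]
ee_rot: [0.704, 0.062, -0.065, -0.704]
ft_force: [-0.4, -0.1, -6.1]
grip_width: 0.272
now [0.4895 0.0357 0.1397] yaw 10.33 F [-0.4 -0.1 -6.1] g 0.272 t 8.2 q [-0.57  0.11  0.44  1.94 -0.05  1.1   0.06]
[0.002, 0.299, 0.005] [0.0, -0.004, -0.005]
side -1 1 fx -0.009797618230756111 z 0.1437291009857829 fy ext [0.05762289 0.05762289]
side 1 210 fx 0.001500603548282112 z 0.14213194426881182 fy ext [0.03057541 0.07536278]
top -1 54 fx -0.0017407350365698186 z 0.14237769473901435 fy ext [0.06572961 0.0801721 ]<stdin>:10: RuntimeWarning: Mean of empty slice.
  ret = ret.dtype.type(ret / rcount)
  return _methods._mean(a, axis=axis, dtype=dtype,
Traceback (most recent call last):
IndexError: index -1 is out of bounds for axis 0 with size 0
```

View pics/s2.png

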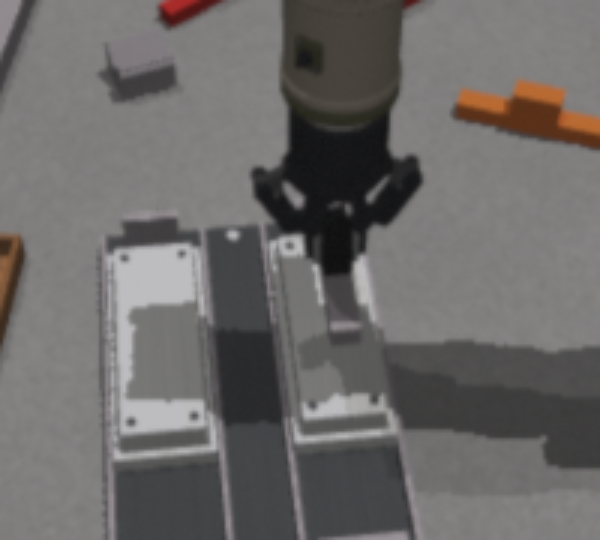

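```bash
python3 -c "
from h import *
plan((.4893,.039,.0765,10.5))"
```

```text
now [0.4898 0.0357 0.14  ] yaw 10.34 F [-0.1 -0.8 -5.3] g 0.274 t 8.3 q [-0.57  0.11  0.44  1.94 -0.05  1.1   0.06]
[0.002, 0.318, 0.017] [0.0, -0.004, -0.004]
```

```bash
python3 -m pendant '{"offset":[[0.002,0.08,0.017],[0.002,0.16,0.017],[0.002,0.24,0.017],[0.002,0.32,0.017],[0.002,0.32,0.017],[0.002,0.32,0.017]],"turn":[[0,-0.004,-0.004],[0,-0.004,-0.004],[0,-0.004,-0.004],[0,-0.004,-0.004],[0,-0.004,-0.004],[0,-0.004,-0.004]]}' && python3 -m pendant '{"offset":[[0,0.01,0],[0,0.02,0],[0,0.02,0]],"turn":[[0,0,0],[0,0,0],[0,0,0]]}' && python3 -c "
from h import *
plan((.4893,.039,.07,10.5))"
```

```text
clock: 9.05
position: [0.4897, 0.0391, 0.0763]
ee_rot: [0.704, 0.065, -0.065, -0.704]
ft_force: [1.5, -0.7, -5.7]
grip_width: 0.272
clock: 9.43
position: [0.4896, 0.0391, 0.0723]
ee_rot: [0.704, 0.065, -0.065, -0.704]
ft_force: [-0.7, -0.3, -5.5]
grip_width: 0.269
now [0.4896 0.0391 0.0723] yaw 10.51 F [-0.7 -0.3 -5.5] g 0.269 t 9.425 q [-0.56  0.2   0.43  2.01 -0.1   0.95  0.1 ]
[-0.002, 0.012, -0.0] [0.0, 0.0, 0.001]
```

```bash
M='[0,0,0]'; python3 -m pendant '{"offset":[[0,0.005,0],[0,0.01,0],[0,0.01,0]],"turn":[[0,0,0],[0,0,0],[0,0,0]]}'; python3 -m pendant '{"offset":[[0,0.004,0],[0,0.007,0],[0,0.007,0]],"turn":[[0,0,0],[0,0,0],[0,0,0]]}'
```

```text
clock: 9.8
position: [0.4897, 0.0391, 0.0704]
ee_rot: [0.704, 0.065, -0.065, -0.704]
ft_force: [-0.7, -0.7, -2.8]
grip_width: 0.272
clock: 10.18
position: [0.4898, 0.0391, 0.0702]
ee_rot: [-0.704, -0.065, 0.065, 0.704]
ft_force: [-8.7, -1.2, 15.5]
grip_width: 0.272
```

```bash
python3 -m pendant '{"offset":[[0,-0.004,0],[0,-0.004,0]],"turn":[[0,0,0],[0,0,0]]}';  python3 -m pendant '{"offset":[[0,0,0],[0,0,0],[0,0,0],[0,0,0]],"turn":[[0,0,0],[0,0,0],[0,0,0],[0,0,0]]}' 60 && python3 -c "
from h import *
plan((.4893,.039,.19,10.5))"
```

```text
clock: 10.42
position: [0.4899, 0.0392, 0.071]
ee_rot: [-0.704, -0.065, 0.064, 0.704]
ft_force: [-0.4, -0.1, -4.7]
grip_width: 0.272
clock: 10.92
position: [0.4899, 0.0392, 0.0711]
ee_rot: [-0.704, -0.065, 0.064, 0.704]
ft_force: [0.7, 0.3, -1.1]
grip_width: 0.603
now [0.4899 0.0392 0.0711] yaw 10.5 F [ 0.7  0.3 -1.1] g 0.603 t 10.925 q [-0.56  0.21  0.43  2.01 -0.1   0.95  0.1 ]
[-0.003, -0.595, 0.0] [-0.001, 0.0, 0.001]
```

```bash
python3 -m pendant '{"offset":[[0,-0.1,0],[0,-0.35,0],[0,-0.595,0],[0,-0.595,0.3],[0,-0.595,0.6],[0,-0.595,0.9],[0,-0.595,0.9],[0,-0.595,0.9]],"turn":[[0,0,0],[0,0,0],[0,0,0],[0,0,0],[0,0,0],[0,0,0],[0,0,0],[0,0,0]]}'
cat > meas.py <<'E'
from h import *
a=np.radians(10.5); ex=np.array([np.cos(a),np.sin(a)]); ey=np.array([-np.sin(a),np.cos(a)])
C0=np.array([.4895,.0368])
def bar():
  for n in('top','side'):
    p,d,W=cam(n); F=W[...,:2]-C0; fx=F@ex; fy=F@ey; Z=W[...,2]
    m=(abs(fx)<.035)&(abs(fy)<.1)&(Z>.061)&(Z<.11)
    k,l,s,ce=cv2.connectedComponentsWithStats(m.astype(np.uint8)); m=l==1+s[1:,4].argmax()
    r=cv2.minAreaRect(np.stack([fx[m],fy[m]],-1).astype(np.float32)*1000); print(n,r)
    t=m&(Z>.092); print(' grip top fx,fy',(fx[t].min()+fx[t].max())/2,np.percentile(fy[t],[2,50,98]))
    q=m&(Z<.083)&(abs(fy)>.033)&(abs(fy)<.076)
    pr=np.polyfit(fy[q],Z[q],1); print(' slope',pr[0],'z mid',pr[1],'yaw slope',np.polyfit(fy[q],fx[q],1),q.sum(),[q[fy>0].sum(),q[fy<0].sum()])
  return p
E
python3 - <<'E'
from meas import *
p=bar(); save('s3',cv2.resize(p[120:300,180:380],None,fx=3,fy=3))
plan((.5,.3,.19,10.5))
E
```

```text
clock: 11.92
position: [0.4572, 0.2156, 0.1901]
ee_rot: [-0.704, -0.065, 0.064, 0.704]
ft_force: [0.1, -0.9, -0.1]
grip_width: 0.603
top ((-0.25896453857421875, 3.9973983764648438), (159.4207000732422, 24.176380157470703), 89.9918212890625)
 grip top fx,fy -0.00023911646954456398 [-0.01828861  0.00488878  0.02968954]
 slope -0.0472363961785693 z mid 0.07237653829471373 yaw slope [ 0.00169495 -0.00048423] 258 [np.int64(128), np.int64(130)]
side ((-1.6391563415527344, 68.31559753417969), (23.434551239013672, 17.49912452697754), 83.35059356689453)Traceback (most recent call last):
  File "<stdin>", line 2, in <module>
  File "meas.py", line 10, in bar
    t=m&(Z>.092); print(' grip top fx,fy',(fx[t].min()+fx[t].max())/2,np.percentile(fy[t],[2,50,98]))
                                           ~~~~~~~~~^^
    return umr_minimum(a, axis, None, out, keepdims, initial, where)
ValueError: zero-size array to reduction operation minimum which has no identity
```

Bar lies centred across the lane, about 4 mm left of the ridge, tipped left-down (slope −0.047), so this is a ridge. Now I shut the fingers and press the left end.

```bash
python3 -c "
from h import *
from meas import ex,ey,C0
L=C0+ey*.062; Rr=C0-ey*.054
print(L,Rr)
plan((*L,.19,10.5),(*L,.080,10.5),(*L,.067,10.5))"
```

```text
[0.4782014 0.0977618] [ 0.49934072 -0.01629577]
now [0.4575 0.2147 0.1902] yaw 10.38 F [ 0.1 -0.6  0.3] g 0.597 t 12.025 q [-0.79  0.09  0.27  1.84 -0.03  1.21 -0.32]
[-0.004, 0.001, -0.594] [-0.0, -0.003, 0.001]
[-0.004, 0.551, -0.594] [-0.0, -0.003, 0.001]
[-0.004, 0.616, -0.594] [-0.0, -0.003, 0.001]
```

```bash
python3 -m pendant '{"offset":[[0,0,-0.3],[0,0,-0.594],[0,0.1,-0.594],[0,0.25,-0.594],[0,0.4,-0.594],[0,0.55,-0.594],[0,0.55,-0.594],[0,0.55,-0.594]],"turn":[[0,0,0],[0,0,0],[0,0,0],[0,0,0],[0,0,0],[0,0,0],[0,0,0],[0,0,0]]}' 0 && python3 -m pendant '{"offset":[[0,0.02,0],[0,0.04,0],[0,0.05,0],[0,0.05,0]],"turn":[[0,0,0],[0,0,0],[0,0,0],[0,0,0]]}'
```

```text
clock: 13.02
position: [0.4797, 0.0974, 0.0813]
ee_rot: [-0.704, -0.064, 0.063, 0.704]
ft_force: [0.8, -0.4, 0.5]
grip_width: 0.002
clock: 13.52
position: [0.4797, 0.0974, 0.0712]
ee_rot: [-0.704, -0.064, 0.063, 0.704]
ft_force: [-0.1, -0.2, 0.5]
grip_width: 0.004
```

```bash
python3 -m pendant '{"offset":[[0,0.006,0],[0,0.013,0],[0,0.013,0]],"turn":[[0,0,0],[0,0,0],[0,0,0]]}'; python3 -m pendant '{"offset":[[0,0.003,0],[0,0.006,0],[0,0.006,0]],"turn":[[0,0,0],[0,0,0],[0,0,0]]}'
```

```text
clock: 13.9
position: [0.4799, 0.0975, 0.0699]
ee_rot: [-0.704, -0.064, 0.063, 0.705]
ft_force: [-7.6, -1.8, 17.6]
grip_width: 0.001
clock: 14.28
position: [0.48, 0.0975, 0.0699]
ee_rot: [-0.704, -0.064, 0.063, 0.705]
ft_force: [-6.8, -2.0, 17.9]
grip_width: -0.004
```

```bash
python3 -m pendant '{"offset":[[0,-0.1,0],[0,-0.35,0],[0,-0.35,0],[0,-0.35,-0.2],[0,-0.35,-0.4],[0,-0.35,-0.58],[0,-0.35,-0.58],[0,-0.25,-0.58],[0,-0.12,-0.58],[0,-0.06,-0.58],[0,-0.06,-0.58]],"turn":[[0,0,0],[0,0,0],[0,0,0],[0,0,0],[0,0,0],[0,0,0],[0,0,0],[0,0,0],[0,0,0],[0,0,0],[0,0,0]]}'
python3 - <<'E'
from h import *
from meas import ex,ey,C0
o=manip.get_obs()['position']; print((o[:2]-C0)@ex,(o[:2]-C0)@ey)
p,d,W=cam('side'); save('s3',cv2.resize(p[120:300,180:380],None,fx=3,fy=3))
E
```

```text
clock: 15.65
position: [0.5001, -0.0162, 0.081]
ee_rot: [-0.704, -0.064, 0.064, 0.705]
ft_force: [-0.0, -0.6, 0.2]
grip_width: 0.0
0.000777604292220948 -0.054070350160104606
```

View pics/s3.png

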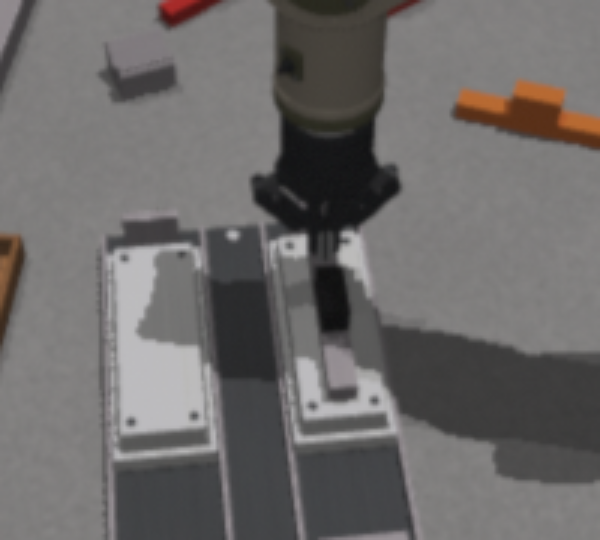

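The straightedge lies on the near cover (grip at crop 332,300) and the shut fingers stand over its right end (325,245). Now I press the right end.

```bash
python3 -m pendant '{"offset":[[0,0.01,0],[0,0.02,0],[0,0.03,0],[0,0.04,0],[0,0.045,0],[0,0.045,0]],"turn":[[0,0,0],[0,0,0],[0,0,0],[0,0,0],[0,0,0],[0,0,0]]}'; python3 -m pendant '{"offset":[[0,0.003,0],[0,0.006,0],[0,0.006,0]],"turn":[[0,0,0],[0,0,0],[0,0,0]]}'
```

```text
clock: 16.45
position: [0.5008, -0.0164, 0.0728]
ee_rot: [-0.704, -0.064, 0.063, 0.705]
ft_force: [0.4, -0.7, 1.1]
grip_width: 0.002
clock: 16.82
position: [0.5008, -0.0164, 0.0716]
ee_rot: [-0.704, -0.064, 0.063, 0.705]
ft_force: [0.5, -0.3, 1.2]
grip_width: -0.005
```

```bash
python3 -m pendant '{"offset":[[0,0.005,0],[0,0.009,0],[0,0.009,0]],"turn":[[0,0,0],[0,0,0],[0,0,0]]}'; python3 -m pendant '{"offset":[[0,0.003,0],[0,0.006,0],[0,0.006,0]],"turn":[[0,0,0],[0,0,0],[0,0,0]]}'
python3 - <<'E'
from h import *
from meas import ex,ey,C0
for n in('top','side'):
    p,d,W=cam(n); F=W[...,:2]-C0; fx=F@ex; fy=F@ey; Z=W[...,2]
    q=(abs(fx)<.009)&(fy>.036)&(fy<.08)&(Z>.062)&(Z<.09)
    print(n,q.sum(),np.polyfit(fy[q],Z[q],1),np.median(Z[q]))
E
```

```text
clock: 17.2
position: [0.501, -0.0165, 0.0707]
ee_rot: [-0.704, -0.064, 0.063, 0.705]
ft_force: [-5.4, -1.4, 14.5]
grip_width: -0.002
clock: 17.58
position: [0.5011, -0.0165, 0.0707]
ee_rot: [-0.703, -0.064, 0.063, 0.705]
ft_force: [-7.3, -0.7, 18.0]
grip_width: -0.0
top 96 [0.02987351 0.07385876] 0.07542975229151652
side 123 [-0.11100348  0.08224472] 0.07660366670801436
```

```bash
python3 -m pendant '{"offset":[[0,-0.08,0],[0,-0.3,0],[0,-0.5,0],[0,-0.5,0],[0,-0.5,0]],"turn":[[0,0,0],[0,0,0],[0,0,0],[0,0,0],[0,0,0]]}'
python3 - <<'E'
from meas import *
lug=np.array([.6587,-.052])
plan((*(lug-.042*ey),.17,10.5),(*(lug-.042*ey),.042,10.5))
for n in('top','side'):
    p,d,W=cam(n); F=W[...,:2]-C0; fx=F@ex; fy=F@ey; Z=W[...,2]
    for s in(-1,1):
        q=(abs(fx)<.009)&(fy*s>.036)&(fy*s<.08)&(Z>.062)&(Z<.09)
        print(n,s,q.sum(),np.median(Z[q]) if q.any() else None)
E
```

```text
clock: 18.3
position: [0.5006, -0.0167, 0.1704]
ee_rot: [-0.703, -0.064, 0.063, 0.705]
ft_force: [-0.1, -0.6, -0.6]
grip_width: -0.001
now [ 0.5006 -0.0167  0.1704] yaw 10.29 F [-0.1 -0.6 -0.6] g -0.001 t 18.3 q [-0.52  0.1   0.49  1.89 -0.05  1.17  0.17]
[0.747, 0.002, -0.525] [-0.004, -0.005, 0.003]
[0.746, 0.642, -0.527] [-0.004, -0.005, 0.003]
top -1 0 None
top 1 96 0.06965450175012189
side -1 67 0.07706516091664735
side 1 109 0.07038881978928915
```

Pressed, the right end went down and the left rose ~6 mm. Once let go it tipped back left. It has rocked both ways, so the near cover is the warped one. Next, the far lug.

```bash
python3 -m pendant '{"offset":[[0.25,0,-0.18],[0.5,0,-0.36],[0.746,0,-0.527],[0.746,0,-0.527],[0.746,0.25,-0.527],[0.746,0.5,-0.527],[0.746,0.64,-0.527],[0.746,0.64,-0.527],[0.746,0.64,-0.527]],"turn":[[0,0,0],[0,0,0],[0,0,0],[0,0,0],[0,0,0],[0,0,0],[0,0,0],[0,0,0],[0,0,0]]}'
python3 - <<'E'
from meas import *
lug=np.array([.6587,-.052])
plan(*[(*(lug+f*ey),.042,10.5) for f in(-.02,.02,.07)])
p,d,W=cam('side'); save('s4',cv2.resize(p[120:300,180:380],None,fx=3,fy=3))
E
```

```text
clock: 19.52
position: [0.6662, -0.0935, 0.0429]
ee_rot: [-0.703, -0.064, 0.063, 0.705]
ft_force: [0.3, -0.3, 0.0]
grip_width: -0.001
now [ 0.6662 -0.0935  0.0429] yaw 10.29 F [ 0.3 -0.3  0. ] g -0.001 t 19.525 q [-0.28  0.63  0.5   1.54 -0.33  1.06  0.48]
[0.0, 0.005, 0.111] [-0.003, -0.005, 0.002]
[-0.0, 0.005, 0.311] [-0.003, -0.005, 0.002]
[-0.001, 0.006, 0.561] [-0.003, -0.005, 0.002]
```

View pics/s4.png

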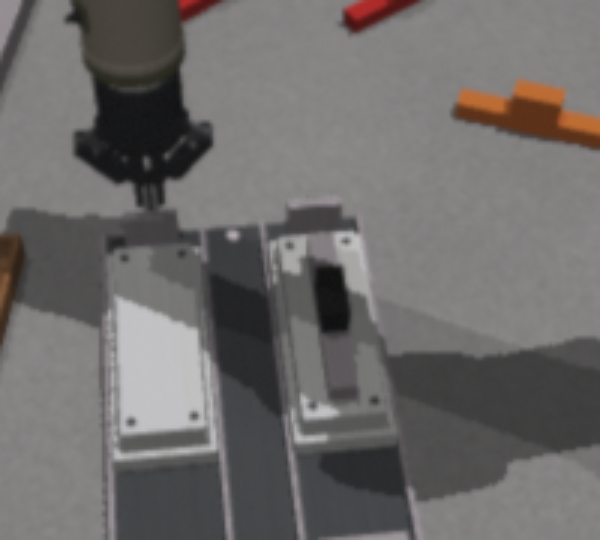

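The fingers (crop 148,185) stand just behind the far lug (150,225), centred on it; the straightedge lies on the near cover. I push steadily, about 10 mm per row.

```bash
python3 -m pendant '{"offset":[[0,0,0.05],[0,0,0.1],[0,0,0.14],[0,0,0.18],[0,0,0.22],[0,0,0.26],[0,0,0.3],[0,0,0.34],[0,0,0.38],[0,0,0.42],[0,0,0.46],[0,0,0.5]],"turn":[[0,0,0],[0,0,0],[0,0,0],[0,0,0],[0,0,0],[0,0,0],[0,0,0],[0,0,0],[0,0,0],[0,0,0],[0,0,0],[0,0,0]]}'
python3 - <<'E'
from meas import *
lug=np.array([.6587,-.052]); o=manip.get_obs(); print('fy rel lug start', (o['position'][:2]-lug)@ey, 'F along y', o['ft_force'][:2]@ey)
E
```

```text
clock: 21.08
position: [0.6485, 0.0053, 0.0434]
ee_rot: [-0.703, -0.064, 0.063, 0.705]
ft_force: [0.1, -2.6, 0.9]
grip_width: -0.001
fy rel lug start 0.05818558978338321 F along y -2.613579886326463
```

Expected end is about +74 mm; I go on in small steps.

```bash
python3 -m pendant '{"offset":[[0,0,0.025],[0,0,0.05],[0,0,0.06],[0,0,0.07],[0,0,0.07]],"turn":[[0,0,0],[0,0,0],[0,0,0],[0,0,0],[0,0,0]]}';python3 -m pendant '{"offset":[[0,0,0.006],[0,0,0.012],[0,0,0.018],[0,0,0.018]],"turn":[[0,0,0],[0,0,0],[0,0,0],[0,0,0]]}'
python3 - <<'E'
from meas import *
lug=np.array([.6587,-.052]); o=manip.get_obs(); print('fy rel lug start', (o['position'][:2]-lug)@ey, 'F along y', o['ft_force'][:2]@ey)
E
```

```text
clock: 21.7
position: [0.6461, 0.0184, 0.0434]
ee_rot: [-0.704, -0.064, 0.062, 0.705]
ft_force: [1.7, -3.2, -1.1]
grip_width: 0.003
clock: 22.2
position: [0.646, 0.0184, 0.0434]
ee_rot: [0.705, 0.063, -0.061, -0.704]
ft_force: [4.3, -11.0, -2.7]
grip_width: -0.003
fy rel lug start 0.07150683690203022 F along y -11.59904970098974
```

```bash
python3 -m pendant '{"offset":[[0,0,0.012],[0,0,0.025],[0,0,0.025]],"turn":[[0,0,0],[0,0,0],[0,0,0]]}';python3 -m pendant '{"offset":[[0,0,-0.05],[0,0,-0.2],[0,-0.2,-0.25],[0,-0.5,-0.25],[0,-0.75,-0.25],[0,-0.75,-0.6],[0,-0.75,-0.9],[0,-0.75,-0.9],[0,-0.75,-0.9]],"turn":[[0,0,0],[0,0,0],[0,0,0],[0,0,0],[0,0,0],[0,0,0],[0,0,0],[0,0,0],[0,0,0]]}'
python3 - <<'E'
from meas import *
p,d,W=cam('top'); save('t5',p[130:265,20:460]); Z=W[...,2]
F=W[...,:2]-np.array([.5842,-.0652]); fx=F@ex; fy=F@ey
for c in(-.075,.075):
    q=(abs(fx-c)<.03)&(fy>-.03)&(fy<.12)&(Z>.066)&((abs(fx-c)>.0)) & (fy<(.03 if c<0 else .12)); print('lug',c,np.percentile(fy[q],[2,50,98]) if q.any() else None)
p,d,W=cam('side'); save('s5',cv2.resize(p[60:420,160:400],None,fx=1.6,fy=1.6))
for s in(-1,1):
    F=W[...,:2]-C0; fx=F@ex; fy=F@ey; Z=W[...,2]
    q=(abs(fx)<.009)&(fy*s>.036)&(fy*s<.08)&(Z>.062)&(Z<.09); print(s,np.median(Z[q]))
E
```

```text
clock: 22.58
position: [0.646, 0.0183, 0.0435]
ee_rot: [0.707, 0.063, -0.059, -0.702]
ft_force: [5.8, -14.1, -5.1]
grip_width: -0.0
clock: 23.7
position: [0.676, -0.1577, 0.1946]
ee_rot: [0.707, 0.062, -0.059, -0.702]
ft_force: [0.3, 0.9, -0.2]
grip_width: 0.003
lug -0.075 [-0.02865005  0.00026857  0.02842253]
lug 0.075 [0.08516718 0.08976937 0.0946177 ]
-1 0.07651156485603404
1 0.07072283128505445
```

View pics/s5.png

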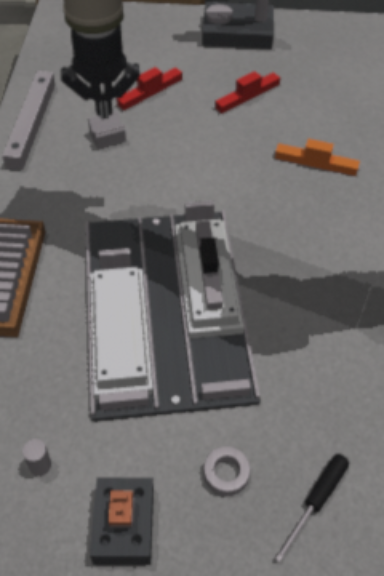

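The far tray is at its left stop (lug shifted ~90 mm; cover at crop 120,325), the near tray is at its start with the straightedge on it (208,255), the bystanders are in place, and the gripper is clear. Handing in.

```bash
python3 -c "
from workcell import manip
print(manip.hand_in())"
```

```text
the job is handed in; nothing more can be done
None
```

The near cover is the warped one. The straightedge is left lying on it as the mark, and the good cover's tray (far lane) is pushed to its left stop. I handed the job in at about 24 s of the 70 s allowed.

- **Finding the warped cover:** camera depth showed the near cover falling away at about 0.047 rad each side of its middle, and the far one flat. I only laid the straightedge on the near cover and did not try it on the far one.
- **Rocking:** I let go and pressed the left end, then the right, with about 18 N each. On the right press the left end rose about 6 mm. After I let go, the bar tipped back left-end-down.
- **Placing:** the bar lies lengthwise, centred across the cover, but about 4 mm left of the ridge.
- **Good tray:** the lug moved about 90 mm, and the tray stayed put under a 14 N push at the end.
- **Last checks:**
  - The straightedge lay still on the near cover.
  - By eye, the near tray was at its start and the other things on the bench looked undisturbed. The depth reading for the near lug took in part of the bar, so it only roughly agreed with zero travel.
  - The gripper was clear of everything.

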